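Release the ratchet and lower the tilted rack stand

TASK

The tube rack stands tilted on its ratchet stand. With the fingertips press the red pad of the pawl all the way down to its stop, where it stays free of the teeth, then push the arm with the rack down by the black rubber pad at its front until it lies fully down on its stops. Only press and push: do not raise the arm or grasp anything, leave the pawl free, and do not move the white bottle, the dropper bottle or the tape roll.

Things in the scene. Friction and masses are not known exactly. Their poses are not given: they have to be found in the camera images.
- stand: Blue ratchet tilt stand, fixed on the worktop. Base plate 235 mm (its x) by 255 mm (its y), 11 mm high. Origin on the worktop under the middle of the stand; its x points from the front (push-pad) end towards the hinge, y to the side with the toothed wheel and pawl, z up. Its place and yaw vary.
- hinge (a point): Point on the arm's horizontal hinge axis (along the stand's y), in the stand's middle plane, 90 mm along the stand's x from its origin and 55 mm above the worktop. The arm is an aluminium frame 176 mm wide and carries a black tube rack (101 x 139 x 34 mm) with three capped tubes in the row next to the hinge, all fixed to it.
- tilt_arm (a joint): Angle of the tilting arm, rad: 0 = level, fully down on its rubber stops; positive = front end raised. Starts between 0.27 and 0.68, goes to 0.95 at most. With the pawl engaged a tooth stops it after 0.06 rad or less (springy: about 0.05 rad more at 25 N). With the pawl free it stays where left by hinge friction; about 3 to 6 N down on the push pad, more if faster, moves it.
- push_pad (a point): Centre of the top face of the black rubber push pad at the arm's free front end, 36 mm along the arm, 90 mm across, clear above. At arm angle a it lies, from the hinge, 178 cos(a) - 9 sin(a) mm towards the stand's -x and 178 sin(a) + 9 cos(a) mm up; 64 mm above the worktop when the arm is fully down.
- pawl (a joint): Angle of the pawl, rad: 0 = engaged in the teeth (at the start); 0.34 = pressed fully free, at its stop. It is a friction-held rocker without a spring: pressing its red pad down takes about 4 to 6 N, and it stays where it is left. From about 0.12 on its tip is clear of the teeth.
- pawl_pad (a point): Centre of the top face of the red ribbed pawl pad, 30 mm (stand x) by 44 mm (stand y), beside the arm on the stand's +y side, about 124 mm above the worktop when engaged. It is pressed downwards and sinks about 18 mm until free. The pawl's pivot is 54 mm behind it (stand +x), 19 mm lower.
- bottle: Bystander: white screw-cap reagent bottle, 39 mm across, 150 mm tall, standing loose on the worktop on the right of the stand. Origin at the centre of its underside.
- dropper: Bystander: small brown dropper bottle with a green cap, 25 mm across, 73 mm tall, standing loose on the left of the stand. Origin at the centre of its underside. Farther left stands a big blue water bath, fixed, 300 mm high to the top of its lid's knob: pass over it or round it.
- tape: Bystander: roll of cream paper tape lying loose, 62 mm across, 19 mm high, on the right of the stand. Origin at the centre of its underside.

How it is judged:
By the outcome, as a careful person would: the job done as asked, in the order asked, and still so for the second after the job is handed in, with the robot touching nothing.
It also fails if it takes over 42 s, if anything falls off the work surface, if the arm or the gripper's body presses on something with over 40 N, if the wrist force passes 120 N, or if a joint passes its speed limit or range.

ROBOT

A 7-joint arm with a two-finger parallel gripper is mounted at the origin on a cart in front of the work surface, level with it; the furniture and walls round the work are solid. World frame = base frame: x ahead of the robot, y to its left, z up, the work surface at z = 0. Lengths are in m, angles in rad, forces in N, time in s.
With the tool pointing down it reaches from about 0.425 to 0.925 m from the base axis. Payload 6.8 kg.
Tool frame: the origin (TCP) lies at the very end of the fingers, on their centre line; the grasp point (between the pads) lies 19 mm behind it (bot.tcp_to_grasp is the distance from the TCP to the grasp point, in m); z points along the fingers, y is the line along which they close (so a half turn about z gives the same grasp; the last joint's range is limited). The gripper opens to 88 mm and grips with 3 to 60 N. Pads are 20 mm wide; open, the fingers measure 115 mm over their backs; the gripper's body (75 mm by 178 mm) begins 61 mm behind the grasp point.
Start: joints at [-1.378, 0.477, 0.022, 1.555, -0.011, 1.109, -0.083], TCP at [0.2, 0.645, 0.223] pointing down, gripper open.
Joint ranges: [-2.96, 2.96], [-0.34, 2.1], [-1.41, 1.46], [0.24, 2.44], [-1.37, 4.51], [0.17, 1.92], [-2.96, 2.96]. Speed limits (rad/s): [2.39, 2.39, 3.14, 3.14, 3.14, 3.14, 3.14].

INTERFACE

Orientations are given as a rotation vector (axis times angle).
In Python, from rig import bot gives the robot as it stands. The module is installed in compiled form; this text tells all that it offers.
- The arm moves only by the tool apply_moves, never from a script. Its argument "motion" is a list of rows, each an object of numbers: "tx", "ty", "tz": the shift along the tool's x, y, z normalised to -1 to 1, where 1 is 0.025 m; "rx", "ry", "rz": the turn, a rotation vector about the tool's x, y, z normalised to -1 to 1, where 1 is 0.08 rad; "jaw": the closure in counts, from 0 (fully open) to 255 (shut). A call has 1 to 10 rows; each row shifts and turns the commanded pose from where the row before left it, along the tool's axes as they then stand; what a row does not reach is not made up. A row lasts 1/12 s, in which the tool goes at most 41.7 mm and 7.16 degrees, less where a joint would pass 70% of its speed; a pose out of reach is approached as far as the arm can. A call with a number of a shift or a turn outside -1 to 1 is refused whole. A call with a gripper value outside its range is refused whole. The fingers move at their own pace and stop on an object; the grip force is fixed at half the most. Time passes only in rows, so rows that do not move let the fingers close. It gives the time, the measured TCP pose, the force, the opening and the grip force at its end, in the units of the state.
- bot.observe(): the state, without advancing time (a new reading comes with each control period).
- bot.camera(name): name is "side" or "top" or "wrist"; returns a dict with "color" (400x640x3 uint8, red, green, blue), "intrinsics" (3x3 intrinsics, pixels), "extrinsics" (4x4, takes a point from world to camera coordinates). Camera axes: x right, y down, z forward; pixel columns grow to the right and rows downward; lengths in m; the calibration is good to about 2 mm. A picture is of the moment at which its call begins. There is no depth.
- bot.job_done(): hands the job in; it is judged then, once.
The state is a dict: "time_s": time; "joints": joint angles; "dq": joint speeds; "effort": joint torques, N m; "ee_pos": TCP position; "orientation": TCP orientation; "force": force on the tool from outside, world axes, zero at the start; "torque": the same for the moment, N m; "opening": finger opening in m; "grasp_force": force on a finger pad.
Only numpy, scipy, OpenCV 4.12 (cv2) and the standard library are available. Lean on these libraries where they do the work, as an engineer would, in place of code of your own. Each camera call takes 0.05 s, during which the arm holds its last target. There are 200 camera calls.

## Working session

There is one attempt and no reset: what is moved stays moved. The work goes in short steps, Python scripts to look and compute and a tool call to move; the robot and the scene stay as the last step left them, time stands still between calls to the robot, and variables do not carry over. Pictures are saved under pics/ and viewed, at most 10 in all, crops included, and the job is handed in when it is done.

Besides the shell and the picture viewer there is one more tool, called after ">>>" as name(argument=value, ...), one argument or row to a line, values as JSON. apply_moves: Moves the arm, as the interface text tells. Its arguments: {"type":"object","properties":{"motion":{"type":"array"}},"required":["motion"]}

```bash
mkdir -p pics; python3 - <<'E'
from rig import bot
import cv2,numpy as np
np.set_printoptions(precision=4,suppress=True)
for n in("top","side"):
    c=bot.camera(n); cv2.imwrite(f"pics/{n}0.png",c["color"][:,:,::-1]); print(n,c["intrinsics"].tolist(),c["extrinsics"])
s=bot.observe(); print(s["time_s"],s["ee_pos"],s["orientation"],s["force"])
E
```

```text
top [[514.2437344352093, 0.0, 314.03892329695367], [0.0, 514.2437344352093, 198.81882907440092], [0.0, 0.0, 1.0]] [[-0.024  -0.9996 -0.0126 -0.115 ]
 [-0.9942  0.0252 -0.1049  0.5779]
 [ 0.1052  0.01   -0.9944  1.1059]
 [ 0.      0.      0.      1.    ]]
side [[471.8671536651515, 0.0, 323.89242709725517], [0.0, 471.8671536651515, 204.71512126556328], [0.0, 0.0, 1.0]] [[-0.9798  0.1997  0.0076  0.6118]
 [ 0.1169  0.6035 -0.7888  0.0691]
 [-0.1621 -0.772  -0.6146  1.1106]
 [ 0.      0.      0.      1.    ]]
0.1 [0.1998 0.6442 0.2218] [-0.4705 -3.1061  0.0026] [-0.7023 -0.0563 -0.0971]
```

View pics/top0.png

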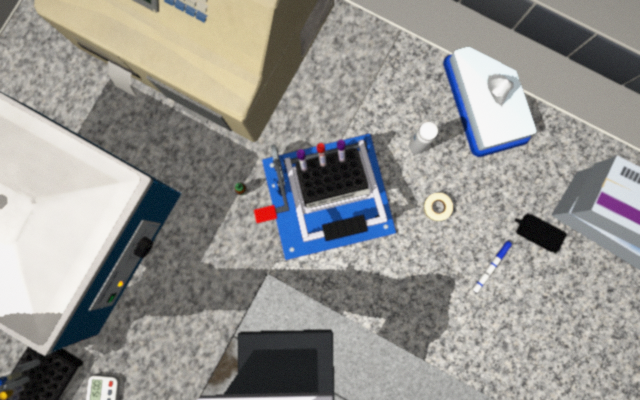

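View pics/side0.png

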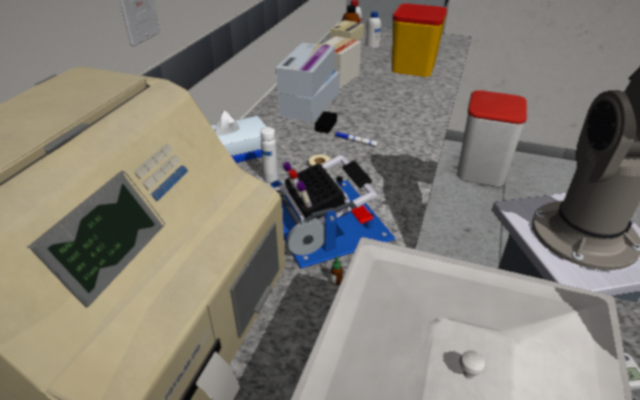

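The top view shows the blue plate with corners at about (263,158), (370,135), (397,232) and (287,258). The red pad is at (265,214), the black push pad at (345,228), the dropper at (240,188), the bottle at (427,132) and the tape at (438,207). In the side view the red pad is at (362,214) and the push pad at (357,173). The water bath stands between the gripper and the stand.

```bash
cat > h.py <<'E'
import cv2,numpy as np
from scipy.optimize import least_squares
np.set_printoptions(precision=4,suppress=True)
TK=np.array([[514.2437,0,314.0389],[0,514.2437,198.8188],[0,0,1]]);TE=np.array([[-.024,-.9996,-.0126,-.115],[-.9942,.0252,-.1049,.5779],[.1052,.01,-.9944,1.1059]])
SK=np.array([[471.867,0,323.892],[0,471.867,204.715],[0,0,1]]);SE=np.array([[-.9798,.1997,.0076,.6118],[.1169,.6035,-.7888,.0691],[-.1621,-.772,-.6146,1.1106]])
def proj(K,E,p):
    q=K@(E[:,:3]@np.asarray(p,float)+E[:,3]); return q[:2]/q[2]
def atz(K,E,uv,z):
    return least_squares(lambda p:proj(K,E,[p[0],p[1],z])-uv,[.6,-.1]).x
def tri(a,b):
    r=least_squares(lambda p:np.r_[proj(TK,TE,p)-a,proj(SK,SE,p)-b],[.6,-.1,.1]); return r.x,r.cost
def S(o,yaw,x,y,z):
    c,s=np.cos(yaw),np.sin(yaw); return np.array([o[0]+c*x-s*y,o[1]+s*x+c*y,z])
E
python3 - <<'E'
from h import *
t=cv2.imread('pics/top0.png');s=cv2.imread('pics/side0.png')
P=[atz(TK,TE,uv,.011) for uv in[(263,158),(370,135),(397,232),(287,258)]]
print(np.array(P),np.mean(P,0))
def red(im,x0,y0,x1,y1):
    c=im[y0:y1,x0:x1].astype(int);m=(c[...,2]>150)&(c[...,1]<80)&(c[...,0]<80);y,x=np.nonzero(m);return (x.mean()+x0,y.mean()+y0,x.size)
a=red(t,245,200,285,230);b=red(s,345,195,380,230);print(a,b,tri(a[:2],b[:2]))
print('pp',tri((345,228),(357,173)))
print('dropper',atz(TK,TE,(240,188),.07),'bottle',atz(TK,TE,(428,130),.15),'tape',atz(TK,TE,(438,207),.019))
A=cv2.resize(t[120:270,220:460],None,fx=3.3,fy=3.3,interpolation=cv2.INTER_CUBIC)[:,:800]
cv2.imwrite('pics/tc.png',A)
B=cv2.resize(s[130:280,260:420],None,fx=4,fy=4,interpolation=cv2.INTER_CUBIC)
cv2.imwrite('pics/sc.png',B)
E
```

```text
[[ 0.6728 -0.0156]
 [ 0.7193 -0.2596]
 [ 0.4979 -0.3118]
 [ 0.4463 -0.0659]] [ 0.5841 -0.1632]
(np.float64(264.88652482269504), np.float64(213.7340425531915), 282) (np.float64(362.04395604395603), np.float64(213.74725274725276), 182) (array([ 0.5381, -0.0301,  0.1206]), np.float64(0.15726666730854663))
pp (array([ 0.5057, -0.1919,  0.1101]), np.float64(0.15887938581256011))
dropper [0.5979 0.0281] bottle [ 0.6944 -0.3611] tape [ 0.5508 -0.4036]
```

View pics/tc.png

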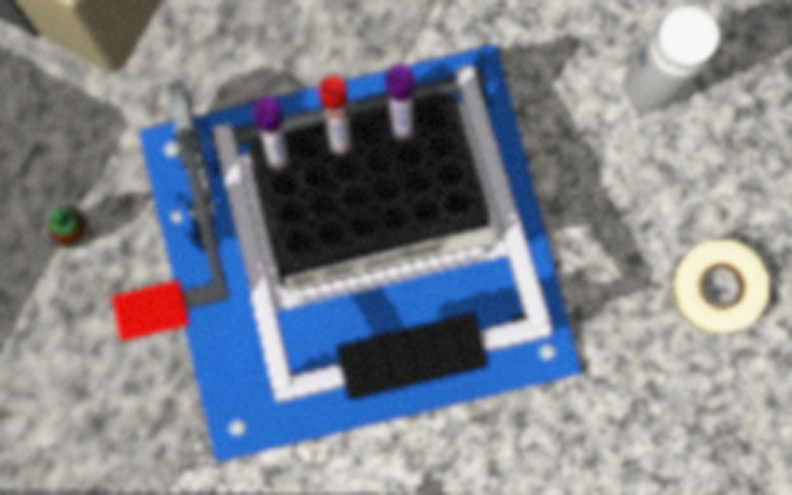

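View pics/sc.png

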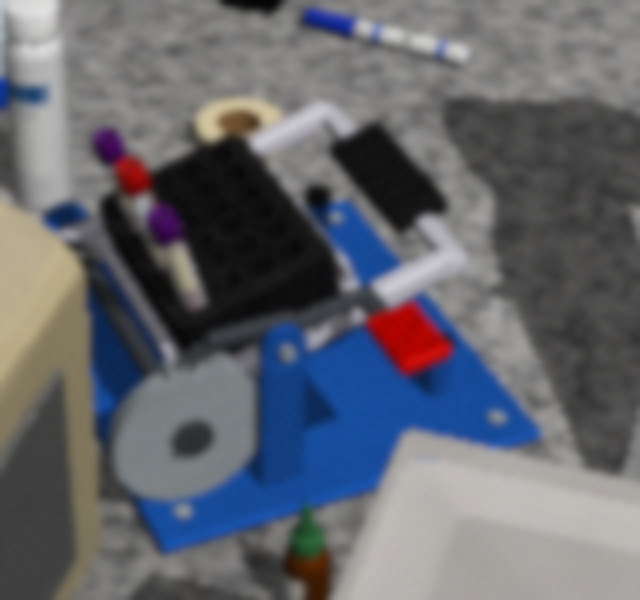

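The crops confirm it: the red pad's top spans about (113–188, 282–340) in the top crop, and the push pad's top about (340–487, 318–397). The arm is low, at roughly 0.27 rad. I'll lift first to clear the water bath, and refine the fit meanwhile.

>>> apply_moves(
  motion=[
    {"tz": -1, "jaw": 255},
    {"tz": -1, "jaw": 255},
    {"tz": -1, "jaw": 255},
    {"tz": -1, "jaw": 255},
    {"tz": -1, "jaw": 255},
    {"tz": -1, "jaw": 255},
    {"tz": -1, "jaw": 255},
    {"jaw": 255},
  ],
)

```text
validation failed for argument at $.mo...
```

```bash
python3 - <<'E'
from h import *
C=[(263,158),(370,135),(397,232),(287,258)]; L=[(.1175,.1275),(.1175,-.1275),(-.1175,-.1275),(-.1175,.1275)]
def f(v):
    r=[proj(TK,TE,S(v,v[2],x,y,.011))-c for c,(x,y) in zip(C,L)]
    a=v[3]; pp=S(v,v[2],.09-.178*np.cos(a)+.009*np.sin(a),0,.055+.178*np.sin(a)+.009*np.cos(a))
    r+=[proj(TK,TE,pp)-(345.5,227.9),proj(SK,SE,pp)-(357,173.5)]
    return np.concatenate(r)
r=least_squares(f,[.584,-.163,.225,.3]);v=r.x;a=v[3]
print(v,r.fun)
print('pp',S(v,v[2],.09-.178*np.cos(a)+.009*np.sin(a),0,.055+.178*np.sin(a)+.009*np.cos(a)),'down',S(v,v[2],-.088,0,.064))
p=np.array([.5381,-.0301]);d=p-v[:2];c,s=np.cos(v[2]),np.sin(v[2]);print('pawl pad in stand',c*d[0]+s*d[1],-s*d[0]+c*d[1])
print('atz pad',atz(TK,TE,(220+150/3.3,120+309/3.3),.124))
for uv in[(180,192),(150,175),(50,355),(0,95)]: print('bath',atz(TK,TE,uv,.25))
E
```

```text
[ 0.5839 -0.1664  0.2183  0.2806] [ 0.3758  0.7417  2.4335 -3.0583  2.0284  0.4504  0.692   2.1219 -4.5516
 -0.9783  0.7773  0.6232]
pp [ 0.5073 -0.1834  0.1129] down [ 0.498  -0.1854  0.064 ]
pawl pad in stand -0.015252240613300716 0.1429465942835054
atz pad [ 0.5373 -0.0313]
bath [0.5699 0.1076]
bath [0.602  0.1617]
bath [0.2911 0.3326]
bath [0.7572 0.4387]
```

>>> apply_moves(
  motion=[
    {"tx": 0, "ty": 0, "tz": -1, "rx": 0, "ry": 0, "rz": 0, "jaw": 255},
    {"tx": 0, "ty": 0, "tz": -1, "rx": 0, "ry": 0, "rz": 0, "jaw": 255},
    {"tx": 0, "ty": 0, "tz": -1, "rx": 0, "ry": 0, "rz": 0, "jaw": 255},
    {"tx": 0, "ty": 0, "tz": -1, "rx": 0, "ry": 0, "rz": 0, "jaw": 255},
    {"tx": 0, "ty": 0, "tz": -1, "rx": 0, "ry": 0, "rz": 0, "jaw": 255},
    {"tx": 0, "ty": 0, "tz": -1, "rx": 0, "ry": 0, "rz": 0, "jaw": 255},
    {"tx": 0, "ty": 0, "tz": -1, "rx": 0, "ry": 0, "rz": 0, "jaw": 255},
    {"tx": 0, "ty": 0, "tz": 0, "rx": 0, "ry": 0, "rz": 0, "jaw": 255},
  ],
)

```text
time_s: 0.77
ee_pos: [0.2005, 0.6462, 0.4032]
orientation: [0.471, 3.106, 0.012]
force: [0.4, -0.2, 0.4]
opening: 0.0379
grasp_force: 0.0
```

>>> apply_moves(
  motion=[
    {"tx": -0.75, "ty": -0.78, "tz": 0, "rx": 0, "ry": 0, "rz": 0, "jaw": 255},
    {"tx": -0.75, "ty": -0.78, "tz": 0, "rx": 0, "ry": 0, "rz": 0, "jaw": 255},
    {"tx": -0.75, "ty": -0.78, "tz": 0, "rx": 0, "ry": 0, "rz": 0, "jaw": 255},
    {"tx": -0.75, "ty": -0.78, "tz": 0, "rx": 0, "ry": 0, "rz": 0, "jaw": 255},
    {"tx": -0.75, "ty": -0.78, "tz": 0, "rx": 0, "ry": 0, "rz": 0, "jaw": 255},
    {"tx": -0.75, "ty": -0.78, "tz": 0, "rx": 0, "ry": 0, "rz": 0, "jaw": 255},
    {"tx": -0.75, "ty": -0.78, "tz": 0, "rx": 0, "ry": 0, "rz": 0, "jaw": 255},
    {"tx": -0.75, "ty": -0.78, "tz": 0, "rx": 0, "ry": 0, "rz": 0, "jaw": 255},
    {"tx": -0.75, "ty": -0.78, "tz": 0, "rx": 0, "ry": 0, "rz": 0, "jaw": 255},
    {"tx": -0.75, "ty": -0.78, "tz": 0, "rx": 0, "ry": 0, "rz": 0, "jaw": 255},
  ],
)

```text
time_s: 1.6
ee_pos: [0.3215, 0.4013, 0.3968]
orientation: [-0.471, -3.106, 0.002]
force: [0.0, 0.5, -0.0]
opening: 0.0005
grasp_force: 0.0
```

>>> apply_moves(
  motion=[
    {"tx": -0.75, "ty": -0.78, "tz": 0, "rx": 0, "ry": 0, "rz": 0, "jaw": 255},
    {"tx": -0.75, "ty": -0.78, "tz": 0, "rx": 0, "ry": 0, "rz": 0, "jaw": 255},
    {"tx": -0.75, "ty": -0.78, "tz": 0, "rx": 0, "ry": 0, "rz": 0, "jaw": 255},
    {"tx": -0.75, "ty": -0.78, "tz": 0, "rx": 0, "ry": 0, "rz": 0, "jaw": 255},
    {"tx": -0.75, "ty": -0.78, "tz": 0, "rx": 0, "ry": 0, "rz": 0, "jaw": 255},
    {"tx": -0.75, "ty": -0.78, "tz": 0, "rx": 0, "ry": 0, "rz": 0, "jaw": 255},
    {"tx": -0.75, "ty": -0.78, "tz": 0, "rx": 0, "ry": 0, "rz": 0, "jaw": 255},
    {"tx": -0.75, "ty": -0.78, "tz": 0, "rx": 0, "ry": 0, "rz": 0, "jaw": 255},
    {"tx": -0.75, "ty": -0.78, "tz": 0, "rx": 0, "ry": 0, "rz": 0, "jaw": 255},
    {"tx": -0.75, "ty": -0.78, "tz": 0, "rx": 0, "ry": 0, "rz": 0, "jaw": 255},
  ],
)

```text
time_s: 2.43
ee_pos: [0.4426, 0.1596, 0.397]
orientation: [-0.471, -3.105, 0.001]
force: [-0.2, 0.7, -0.3]
opening: 0.0
grasp_force: 0.0
```

>>> apply_moves(
  motion=[
    {"tx": -0.75, "ty": -0.78, "tz": 0, "rx": 0, "ry": 0, "rz": 0, "jaw": 255},
    {"tx": -0.75, "ty": -0.78, "tz": 0, "rx": 0, "ry": 0, "rz": 0, "jaw": 255},
    {"tx": -0.75, "ty": -0.78, "tz": 0, "rx": 0, "ry": 0, "rz": 0, "jaw": 255},
    {"tx": -0.75, "ty": -0.78, "tz": 0, "rx": 0, "ry": 0, "rz": 0, "jaw": 255},
    {"tx": -0.75, "ty": -0.78, "tz": 0, "rx": 0, "ry": 0, "rz": 0, "jaw": 255},
    {"tx": -0.75, "ty": -0.78, "tz": 0, "rx": 0, "ry": 0, "rz": 0, "jaw": 255},
    {"tx": -0.75, "ty": -0.78, "tz": 0, "rx": 0, "ry": 0, "rz": 0, "jaw": 255},
    {"tx": -0.75, "ty": -0.78, "tz": 0, "rx": 0, "ry": 0, "rz": 0, "jaw": 255},
    {"tx": 0, "ty": 0, "tz": 0, "rx": 0, "ry": 0, "rz": 0, "jaw": 255},
    {"tx": 0, "ty": 0, "tz": 0, "rx": 0, "ry": 0, "rz": 0, "jaw": 255},
  ],
)

```text
time_s: 3.27
ee_pos: [0.5394, -0.0337, 0.3968]
orientation: [-0.476, -3.104, 0.002]
force: [-0.8, 0.7, 0.3]
opening: 0.0004
grasp_force: 0.0
```

>>> apply_moves(
  motion=[
    {"tx": 0, "ty": 0, "tz": 0, "rx": 0, "ry": 0, "rz": 1, "jaw": 255},
    {"tx": 0, "ty": 0, "tz": 0, "rx": 0, "ry": 0, "rz": 1, "jaw": 255},
    {"tx": 0, "ty": 0, "tz": 0, "rx": 0, "ry": 0, "rz": 1, "jaw": 255},
    {"tx": 0, "ty": 0, "tz": 0, "rx": 0, "ry": 0, "rz": 1, "jaw": 255},
    {"tx": 0, "ty": 0, "tz": 0, "rx": 0, "ry": 0, "rz": 1, "jaw": 255},
    {"tx": 0, "ty": 0, "tz": 0, "rx": 0, "ry": 0, "rz": 1, "jaw": 255},
    {"tx": 0, "ty": 0, "tz": 0, "rx": 0, "ry": 0, "rz": 1, "jaw": 255},
    {"tx": 0, "ty": 0, "tz": 0, "rx": 0, "ry": 0, "rz": 1, "jaw": 255},
    {"tx": 0, "ty": 0, "tz": 0, "rx": 0, "ry": 0, "rz": 1, "jaw": 255},
    {"tx": 0, "ty": 0, "tz": 0, "rx": 0, "ry": 0, "rz": 1, "jaw": 255},
  ],
)

```text
time_s: 4.1
ee_pos: [0.5391, -0.0305, 0.3971]
orientation: [-1.644, -2.675, -0.0]
force: [0.3, -0.8, 0.1]
opening: 0.0005
grasp_force: 0.0
```

>>> apply_moves(
  motion=[
    {"tx": 0, "ty": 0, "tz": 0, "rx": 0, "ry": 0, "rz": 1, "jaw": 255},
    {"tx": 0, "ty": 0, "tz": 0, "rx": 0, "ry": 0, "rz": 1, "jaw": 255},
    {"tx": 0, "ty": 0, "tz": 0, "rx": 0, "ry": 0, "rz": 1, "jaw": 255},
    {"tx": 0, "ty": 0, "tz": 1, "rx": 0, "ry": 0, "rz": 0, "jaw": 255},
    {"tx": 0, "ty": 0, "tz": 1, "rx": 0, "ry": 0, "rz": 0, "jaw": 255},
    {"tx": 0, "ty": 0, "tz": 1, "rx": 0, "ry": 0, "rz": 0, "jaw": 255},
    {"tx": 0, "ty": 0, "tz": 1, "rx": 0, "ry": 0, "rz": 0, "jaw": 255},
    {"tx": 0, "ty": 0, "tz": 1, "rx": 0, "ry": 0, "rz": 0, "jaw": 255},
    {"tx": 0, "ty": 0, "tz": 0, "rx": 0, "ry": 0, "rz": 0, "jaw": 255},
    {"tx": 0, "ty": 0, "tz": 0, "rx": 0, "ry": 0, "rz": 0, "jaw": 255},
  ],
)

```text
time_s: 4.93
ee_pos: [0.5386, -0.0311, 0.2719]
orientation: [-1.949, -2.461, 0.003]
force: [0.3, -1.1, -0.0]
opening: 0.0008
grasp_force: 0.0
```

```bash
python3 - <<'E'
from rig import bot
import cv2,numpy as np
from scipy.spatial.transform import Rotation as R
w=bot.camera("wrist")["color"][:,:,::-1];t=bot.camera("top")["color"][:,:,::-1];s=bot.camera("side")["color"][:,:,::-1]
cv2.imwrite("pics/c1.png",np.vstack([cv2.resize(w,(480,300)),np.hstack([cv2.resize(t[120:270,180:420],(400,250)),cv2.resize(s[130:280,230:470],(400,250))])[:, :480]]) if 0 else np.hstack([cv2.resize(w,(400,250)),cv2.resize(s[130:280,230:470],(400,250))]))
o=bot.observe();print(o["ee_pos"],R.from_rotvec(o["orientation"]).as_matrix().round(3),o["force"],o["joints"],o["time_s"])
E
```

```text
[ 0.54055911 -0.03195832  0.27430181] [[-0.229  0.974  0.002]
 [ 0.974  0.229  0.001]
 [ 0.     0.003 -1.   ]] [1.12105295 0.28195263 0.36146947] [-0.65023726  0.23945622  0.71555694  1.85125944 -0.17523073  1.11183244
  0.35948484] 5.0833
```

View pics/c1.png

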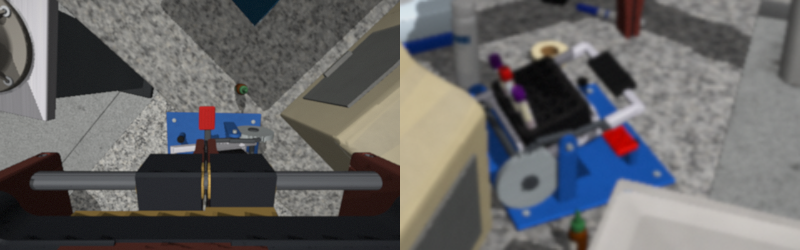

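The side crop shows the closed fingertips, at about (630,30), straight above the red pad at (622,140). Now I'll go down over the red pad.

>>> apply_moves(
  motion=[
    {"tx": 0, "ty": 0, "tz": 1, "rx": 0, "ry": 0, "rz": 0, "jaw": 255},
    {"tx": 0, "ty": 0, "tz": 1, "rx": 0, "ry": 0, "rz": 0, "jaw": 255},
    {"tx": 0, "ty": 0, "tz": 1, "rx": 0, "ry": 0, "rz": 0, "jaw": 255},
    {"tx": 0, "ty": 0, "tz": 1, "rx": 0, "ry": 0, "rz": 0, "jaw": 255},
    {"tx": 0, "ty": 0, "tz": 0.6, "rx": 0, "ry": 0, "rz": 0, "jaw": 255},
    {"tx": 0, "ty": 0, "tz": 0.4, "rx": 0, "ry": 0, "rz": 0, "jaw": 255},
    {"tx": 0, "ty": 0, "tz": 0.2, "rx": 0, "ry": 0, "rz": 0, "jaw": 255},
    {"tx": 0, "ty": 0, "tz": 0, "rx": 0, "ry": 0, "rz": 0, "jaw": 255},
    {"tx": 0, "ty": 0, "tz": 0, "rx": 0, "ry": 0, "rz": 0, "jaw": 255},
  ],
)

```text
time_s: 5.83
ee_pos: [0.5405, -0.0323, 0.1437]
orientation: [1.951, 2.461, 0.002]
force: [0.6, 0.7, 0.2]
opening: 0.0003
grasp_force: 0.0
```

>>> apply_moves(
  motion=[
    {"tx": 0, "ty": 0, "tz": 0.2, "rx": 0, "ry": 0, "rz": 0, "jaw": 255},
    {"tx": 0, "ty": 0, "tz": 0.2, "rx": 0, "ry": 0, "rz": 0, "jaw": 255},
    {"tx": 0, "ty": 0, "tz": 0.2, "rx": 0, "ry": 0, "rz": 0, "jaw": 255},
    {"tx": 0, "ty": 0, "tz": 0, "rx": 0, "ry": 0, "rz": 0, "jaw": 255},
  ],
)

```text
time_s: 6.17
ee_pos: [0.5391, -0.0322, 0.1268]
orientation: [-1.951, -2.461, 0.001]
force: [0.7, -0.1, 0.5]
opening: 0.0003
grasp_force: 0.0
```

>>> apply_moves(
  motion=[
    {"tx": 0, "ty": 0, "tz": 0.15, "rx": 0, "ry": 0, "rz": 0, "jaw": 255},
    {"tx": 0, "ty": 0, "tz": 0.15, "rx": 0, "ry": 0, "rz": 0, "jaw": 255},
    {"tx": 0, "ty": 0, "tz": 0, "rx": 0, "ry": 0, "rz": 0, "jaw": 255},
  ],
)

```text
time_s: 6.42
ee_pos: [0.5392, -0.0325, 0.1198]
orientation: [-1.952, -2.461, 0.001]
force: [0.3, 0.1, 1.2]
opening: 0.0006
grasp_force: 0.3
```

>>> apply_moves(
  motion=[
    {"tx": 0, "ty": 0, "tz": 0.15, "rx": 0, "ry": 0, "rz": 0, "jaw": 255},
    {"tx": 0, "ty": 0, "tz": 0.15, "rx": 0, "ry": 0, "rz": 0, "jaw": 255},
    {"tx": 0, "ty": 0, "tz": 0, "rx": 0, "ry": 0, "rz": 0, "jaw": 255},
  ],
)

```text
time_s: 6.67
ee_pos: [0.5392, -0.0326, 0.112]
orientation: [-1.952, -2.461, 0.001]
force: [0.2, -0.2, 0.4]
opening: 0.0002
grasp_force: 0.3
```

>>> apply_moves(
  motion=[
    {"tx": 0, "ty": 0, "tz": 0.12, "rx": 0, "ry": 0, "rz": 0, "jaw": 255},
    {"tx": 0, "ty": 0, "tz": 0.12, "rx": 0, "ry": 0, "rz": 0, "jaw": 255},
  ],
)

```text
time_s: 6.83
ee_pos: [0.5394, -0.0325, 0.1065]
orientation: [-1.952, -2.461, 0.0]
force: [-3.2, -0.8, 4.4]
opening: 0.0001
grasp_force: 2.6
```

```bash
python3 - <<'E'
from rig import bot
import cv2,numpy as np
w=bot.camera("wrist")["color"][:,:,::-1];s=bot.camera("side")["color"][:,:,::-1]
cv2.imwrite("pics/c2.png",np.hstack([cv2.resize(w[100:350,200:440],(384,400)),cv2.resize(s[130:280,260:416],(416,400),interpolation=cv2.INTER_CUBIC)]))
o=bot.observe();print(o["ee_pos"],o["force"],o["time_s"])
E
```

```text
[ 0.53951668 -0.03247007  0.10616508] [-1.54590543 -0.52490746  0.97492292] 6.9333
```

View pics/c2.png

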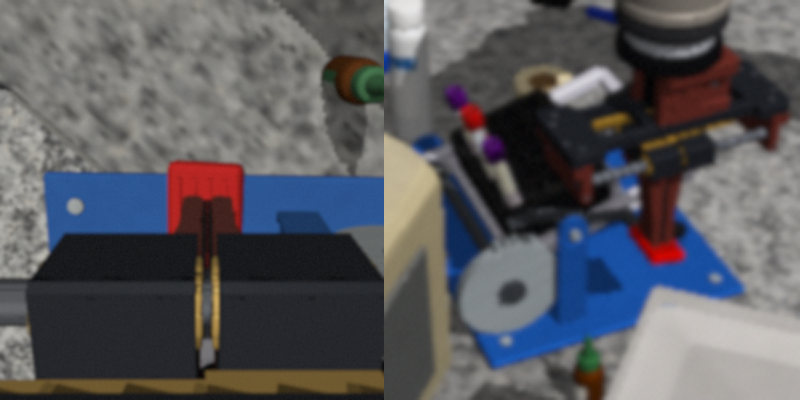

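The fingertips rest on the red pad, at about (655,250) in the side crop, and it is moving. I'll press on until the stop shows in the force.

>>> apply_moves(
  motion=[
    {"tx": 0, "ty": 0, "tz": 0.1, "rx": 0, "ry": 0, "rz": 0, "jaw": 255},
    {"tx": 0, "ty": 0, "tz": 0.1, "rx": 0, "ry": 0, "rz": 0, "jaw": 255},
  ],
)

```text
time_s: 7.1
ee_pos: [0.54, -0.0323, 0.1039]
orientation: [-1.951, -2.46, -0.003]
force: [-18.7, 2.1, 54.0]
opening: 0.0006
grasp_force: 28.0
```

>>> apply_moves(
  motion=[
    {"tx": 0, "ty": 0, "tz": 0.08, "rx": 0, "ry": 0, "rz": 0, "jaw": 255},
    {"tx": 0, "ty": 0, "tz": 0, "rx": 0, "ry": 0, "rz": 0, "jaw": 255},
  ],
)

```text
time_s: 7.27
ee_pos: [0.54, -0.0323, 0.1038]
orientation: [-1.952, -2.459, -0.005]
force: [-20.8, 3.2, 52.2]
opening: 0.0005
grasp_force: 27.5
```

The force jumped to about 54 N at z = 0.104, so the pawl is on its stop. I'll lift off and move over to the push pad.

>>> apply_moves(
  motion=[
    {"tx": 0, "ty": 0, "tz": -0.3, "rx": 0, "ry": 0, "rz": 0, "jaw": 255},
    {"tx": 0, "ty": 0, "tz": -0.7, "rx": 0, "ry": 0, "rz": 0, "jaw": 255},
    {"tx": 0, "ty": 0, "tz": -1, "rx": 0, "ry": 0, "rz": 0, "jaw": 255},
    {"tx": 0, "ty": 0, "tz": -1, "rx": 0, "ry": 0, "rz": 0, "jaw": 255},
    {"tx": 0, "ty": 0, "tz": -1, "rx": 0, "ry": 0, "rz": 0, "jaw": 255},
    {"tx": 0, "ty": 0, "tz": 0, "rx": 0, "ry": 0, "rz": 0, "jaw": 255},
  ],
)

```text
time_s: 7.77
ee_pos: [0.543, -0.0324, 0.204]
orientation: [1.948, 2.457, 0.01]
force: [0.5, -0.3, -0.2]
opening: 0.0009
grasp_force: 0.0
```

>>> apply_moves(
  motion=[
    {"tx": -0.7, "ty": -0.35, "tz": 0, "rx": 0, "ry": 0, "rz": 0, "jaw": 255},
    {"tx": -0.7, "ty": -0.35, "tz": 0, "rx": 0, "ry": 0, "rz": 0, "jaw": 255},
    {"tx": -0.7, "ty": -0.35, "tz": 0, "rx": 0, "ry": 0, "rz": 0, "jaw": 255},
    {"tx": -0.7, "ty": -0.35, "tz": 0, "rx": 0, "ry": 0, "rz": 0, "jaw": 255},
    {"tx": -0.7, "ty": -0.35, "tz": 0, "rx": 0, "ry": 0, "rz": 0, "jaw": 255},
    {"tx": -0.7, "ty": -0.35, "tz": 0, "rx": 0, "ry": 0, "rz": 0, "jaw": 255},
    {"tx": -0.7, "ty": -0.35, "tz": 0, "rx": 0, "ry": 0, "rz": 0, "jaw": 255},
    {"tx": -0.7, "ty": -0.35, "tz": 0, "rx": 0, "ry": 0, "rz": 0, "jaw": 255},
    {"tx": 0, "ty": 0, "tz": 0, "rx": 0, "ry": 0, "rz": 0, "jaw": 255},
    {"tx": 0, "ty": 0, "tz": 0, "rx": 0, "ry": 0, "rz": 0, "jaw": 255},
  ],
)

```text
time_s: 8.6
ee_pos: [0.5033, -0.1851, 0.1992]
orientation: [1.954, 2.46, 0.0]
force: [0.2, 0.5, -0.5]
opening: 0.0005
grasp_force: 0.0
```

```bash
python3 - <<'E'
from rig import bot
import cv2,numpy as np
from h import *
w=bot.camera("wrist")["color"][:,:,::-1];s=bot.camera("side")["color"][:,:,::-1]
cv2.imwrite("pics/c3.png",np.hstack([cv2.resize(w[100:350,200:440],(384,400)),cv2.resize(s[130:280,260:416],(416,400),interpolation=cv2.INTER_CUBIC)]))
c=s[195:250,340:385].astype(int);m=(c[...,2]>150)&(c[...,1]<80)&(c[...,0]<80);y,x=np.nonzero(m)
print('red',x.mean()+340,y.mean()+195)
for z in(.121,.103):print(z,proj(SK,SE,[.538,-.030,z]))
o=bot.observe();print(o["ee_pos"],o["force"],o["time_s"])
E
```

```text
red 362.58666666666664 221.0
0.121 [362.5255 213.6664]
0.103 [362.0251 220.3796]
[ 0.5038 -0.1834  0.1992] [0.5089 0.1667 0.1925] 8.7
```

View pics/c3.png

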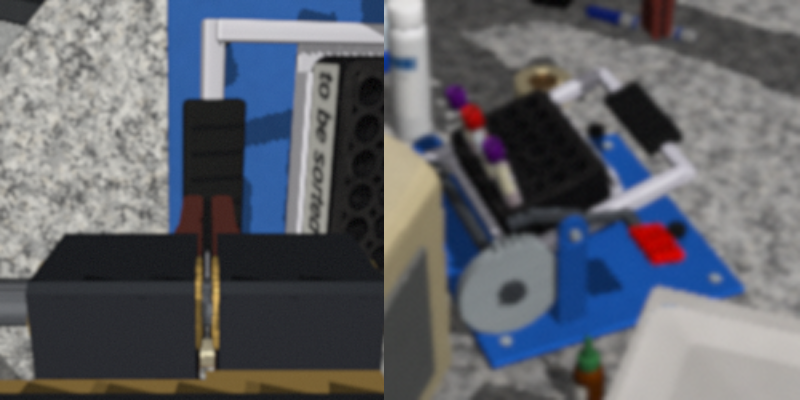

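The red pad now sits about 18 mm lower (image row 221 against 213.7) and stays there. The fingertips are centred over the push pad, so I'll push it down.

>>> apply_moves(
  motion=[
    {"tx": 0, "ty": 0, "tz": 0.8, "rx": 0, "ry": 0, "rz": 0, "jaw": 255},
    {"tx": 0, "ty": 0, "tz": 0.8, "rx": 0, "ry": 0, "rz": 0, "jaw": 255},
    {"tx": 0, "ty": 0, "tz": 0.8, "rx": 0, "ry": 0, "rz": 0, "jaw": 255},
    {"tx": 0, "ty": 0, "tz": 0.4, "rx": 0, "ry": 0, "rz": 0, "jaw": 255},
    {"tx": 0, "ty": 0, "tz": 0.15, "rx": 0, "ry": 0, "rz": 0, "jaw": 255},
    {"tx": 0, "ty": 0, "tz": 0.15, "rx": 0, "ry": 0, "rz": 0, "jaw": 255},
    {"tx": 0, "ty": 0, "tz": 0.15, "rx": 0, "ry": 0, "rz": 0, "jaw": 255},
  ],
)

```text
time_s: 9.28
ee_pos: [0.5041, -0.1844, 0.1188]
orientation: [1.951, 2.461, 0.001]
force: [-0.4, 0.5, 0.5]
opening: 0.0009
grasp_force: 0.0
```

>>> apply_moves(
  motion=[
    {"tx": 0, "ty": 0, "tz": 0.15, "rx": 0, "ry": 0, "rz": 0, "jaw": 255},
    {"tx": 0, "ty": 0, "tz": 0.15, "rx": 0, "ry": 0, "rz": 0, "jaw": 255},
    {"tx": 0, "ty": 0, "tz": 0.15, "rx": 0, "ry": 0, "rz": 0, "jaw": 255},
  ],
)

```text
time_s: 9.53
ee_pos: [0.5036, -0.1849, 0.1076]
orientation: [1.952, 2.461, 0.001]
force: [-1.5, -1.1, 4.9]
opening: 0.0006
grasp_force: 2.1
```

>>> apply_moves(
  motion=[
    {"tx": 0, "ty": 0, "tz": 0.15, "rx": 0, "ry": 0, "rz": 0, "jaw": 255},
    {"tx": 0, "ty": 0, "tz": 0.15, "rx": 0, "ry": 0, "rz": 0, "jaw": 255},
    {"tx": 0, "ty": 0, "tz": 0.15, "rx": 0, "ry": 0, "rz": 0, "jaw": 255},
    {"tx": 0, "ty": 0, "tz": 0.15, "rx": 0, "ry": 0, "rz": 0, "jaw": 255},
  ],
)

```text
time_s: 9.87
ee_pos: [0.5032, -0.1848, 0.0918]
orientation: [-1.952, -2.461, 0.0]
force: [-2.0, -0.8, 5.3]
opening: 0.0004
grasp_force: 2.2
```

>>> apply_moves(
  motion=[
    {"tx": 0, "ty": 0, "tz": 0.15, "rx": 0, "ry": 0, "rz": 0, "jaw": 255},
    {"tx": 0, "ty": 0, "tz": 0.15, "rx": 0, "ry": 0, "rz": 0, "jaw": 255},
    {"tx": 0, "ty": 0, "tz": 0.15, "rx": 0, "ry": 0, "rz": 0, "jaw": 255},
    {"tx": 0, "ty": 0, "tz": 0.15, "rx": 0, "ry": 0, "rz": 0, "jaw": 255},
  ],
)

```text
time_s: 10.2
ee_pos: [0.5031, -0.1846, 0.0766]
orientation: [-1.952, -2.461, 0.0]
force: [-2.2, -0.4, 5.1]
opening: 0.0003
grasp_force: 2.2
```

>>> apply_moves(
  motion=[
    {"tx": 0, "ty": 0, "tz": 0.12, "rx": 0, "ry": 0, "rz": 0, "jaw": 255},
    {"tx": 0, "ty": 0, "tz": 0.12, "rx": 0, "ry": 0, "rz": 0, "jaw": 255},
    {"tx": 0, "ty": 0, "tz": 0.12, "rx": 0, "ry": 0, "rz": 0, "jaw": 255},
  ],
)

```text
time_s: 10.45
ee_pos: [0.5032, -0.1845, 0.0677]
orientation: [-1.952, -2.461, 0.0]
force: [-3.5, -0.6, 4.8]
opening: 0.0003
grasp_force: 2.1
```

>>> apply_moves(
  motion=[
    {"tx": 0, "ty": 0, "tz": 0.1, "rx": 0, "ry": 0, "rz": 0, "jaw": 255},
    {"tx": 0, "ty": 0, "tz": 0, "rx": 0, "ry": 0, "rz": 0, "jaw": 255},
  ],
)

```text
time_s: 10.62
ee_pos: [0.5036, -0.1844, 0.0651]
orientation: [1.952, 2.462, 0.0]
force: [0.1, -0.6, -0.6]
opening: 0.0007
grasp_force: 0.0
```

>>> apply_moves(
  motion=[
    {"tx": 0, "ty": 0, "tz": 0.08, "rx": 0, "ry": 0, "rz": 0, "jaw": 255},
    {"tx": 0, "ty": 0, "tz": 0.06, "rx": 0, "ry": 0, "rz": 0, "jaw": 255},
  ],
)

```text
time_s: 10.78
ee_pos: [0.504, -0.1845, 0.0637]
orientation: [-1.952, -2.461, -0.003]
force: [-10.7, 4.9, 38.5]
opening: 0.0005
grasp_force: 19.7
```

The force rose to 38 N at z = 0.064, so the arm is on its stops. I'll hold briefly, lift off and check.

>>> apply_moves(
  motion=[
    {"tx": 0, "ty": 0, "tz": 0, "rx": 0, "ry": 0, "rz": 0, "jaw": 255},
    {"tx": 0, "ty": 0, "tz": 0, "rx": 0, "ry": 0, "rz": 0, "jaw": 255},
    {"tx": 0, "ty": 0, "tz": -0.1, "rx": 0, "ry": 0, "rz": 0, "jaw": 255},
    {"tx": 0, "ty": 0, "tz": -0.2, "rx": 0, "ry": 0, "rz": 0, "jaw": 255},
    {"tx": 0, "ty": 0, "tz": -0.6, "rx": 0, "ry": 0, "rz": 0, "jaw": 255},
    {"tx": 0, "ty": 0, "tz": -1, "rx": 0, "ry": 0, "rz": 0, "jaw": 255},
    {"tx": 0, "ty": 0, "tz": -1, "rx": 0, "ry": 0, "rz": 0, "jaw": 255},
    {"tx": 0, "ty": 0, "tz": -1, "rx": 0, "ry": 0, "rz": 0, "jaw": 255},
    {"tx": 0, "ty": 0, "tz": -1, "rx": 0, "ry": 0, "rz": 0, "jaw": 255},
    {"tx": 0, "ty": 0, "tz": -1, "rx": 0, "ry": 0, "rz": 0, "jaw": 255},
  ],
)

```text
time_s: 11.62
ee_pos: [0.5037, -0.1843, 0.2109]
orientation: [1.951, 2.462, 0.0]
force: [0.3, -0.1, -0.4]
opening: 0.0006
grasp_force: 0.0
```

>>> apply_moves(
  motion=[
    {"tx": 0, "ty": 0, "tz": -0.5, "rx": 0, "ry": 0, "rz": 0, "jaw": 255},
    {"tx": 0, "ty": 0, "tz": 0, "rx": 0, "ry": 0, "rz": 0, "jaw": 255},
    {"tx": 0, "ty": 0, "tz": 0, "rx": 0, "ry": 0, "rz": 0, "jaw": 255},
  ],
)

```text
time_s: 11.87
ee_pos: [0.504, -0.1842, 0.2223]
orientation: [1.95, 2.461, 0.002]
force: [-0.1, 0.4, 0.6]
opening: 0.0008
grasp_force: 0.0
```

```bash
python3 - <<'E'
from rig import bot
from h import *
w=bot.camera("wrist")["color"][:,:,::-1];s=bot.camera("side")["color"][:,:,::-1]
cv2.imwrite("pics/c4.png",np.hstack([cv2.resize(w[100:350,200:440],(384,400)),cv2.resize(s[130:280,260:416],(416,400),interpolation=cv2.INTER_CUBIC)]))
c=s[195:250,340:385].astype(int);m=(c[...,2]>150)&(c[...,1]<80)&(c[...,0]<80);y,x=np.nonzero(m)
print('red',x.mean()+340,y.mean()+195)
p=proj(SK,SE,[.498,-.1854,.064]);print('pad level px',p,'in crop',384+(p[0]-260)*416/156,(p[1]-130)*400/150)
p=proj(SK,SE,[.498,-.1854,.070]);print('6mm up in crop',384+(p[0]-260)*416/156,(p[1]-130)*400/150)
o=bot.observe();print(o["ee_pos"],o["force"],o["time_s"])
E
```

```text
red 362.60135135135135 221.0
pad level px [360.2379 190.1237] in crop 651.301032078781 160.32981086642076
6mm up in crop 651.6681089959093 154.9325305165308
[ 0.5029 -0.184   0.221 ] [ 0.2082  0.1082 -0.5274] 11.9667
```

View pics/c4.png

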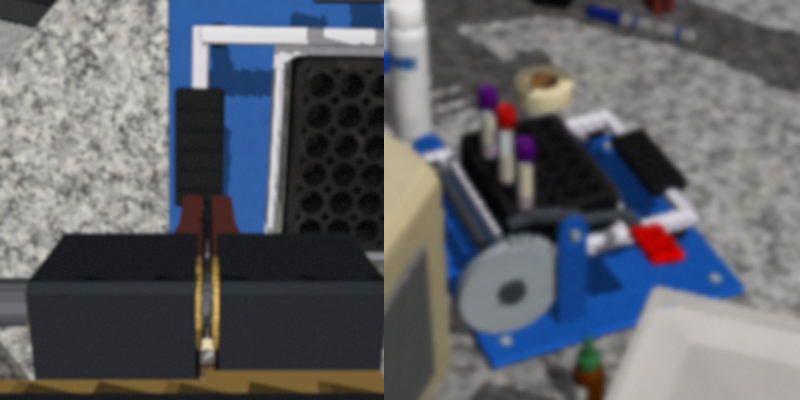

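The arm lies level: the push pad is at about (650,162) in the side crop, against a predicted (651,160) for fully down. The red pad is still down at row 221, and the bystanders look undisturbed.

```bash
python3 -c "
from rig import bot
print(bot.job_done())"
```

```text
the job is handed in; nothing more can be done
None
```

Job handed in at about 12 s of robot time: the pawl was pressed to its stop and stayed free, the arm was pushed fully down onto its stops, and the gripper was lifted clear; the final image showed no bystander disturbed.

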